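# Stop, shut off and bleed the compressed-air rig

### The arm

A 7-joint arm with a two-finger parallel gripper is mounted at the origin on the work surface. World frame = base frame: x ahead of the robot, y to its left, z up, the work surface at z = 0. Lengths are in mm, angles in degrees, forces in N, time in s.
With the tool pointing down it reaches from about 425 to 950 mm from the base axis. Payload 4.7 kg.
Tool frame: the origin (TCP) lies on the front face of the gripper's body, between the roots of the fingers; the fingertips stand 70 mm ahead of it and the grasp point (between the pads) lies 51 mm ahead of it; z points along the fingers, y is the line along which they close (so a half turn about z gives the same grasp; the last joint's range is limited). The gripper opens to 87 mm and grips with 3 to 60 N. Pads are 19 mm wide; open, the fingers measure 117 mm over their backs; the gripper's body (75 mm by 190 mm) begins 51 mm behind the grasp point.
Start: joints at [-67.202, 26.849, -2.785, 87.806, 1.381, 65.374, -4.715], TCP at [279.386, 614.48, 292.273] pointing down, gripper open.
Joint ranges: [-148.3, 148.3], [-19.14, 114.17], [-79.39, 73.82], [5.75, 140.21], [-59.74, 239.74], [12.07, 113.84], [-152.46, 152.46]. Speed limits (degrees/s): [147.25, 147.25, 180, 180, 180, 180, 180].

### API

Orientations are given as [roll, pitch, yaw] about the fixed x, y, z axes, in that order (R = Rz(yaw) Ry(pitch) Rx(roll)).
In Python, from rig import env, effector, solver, optics gives the robot as it stands. Calls block until the motion is done:
- env.move_pose(position, orientation): joint-space move of the TCP to a pose.
- env.move_straight(position, rotation=None, velocity=150, stop_force=None): straight line of the TCP; rotation=None keeps the orientation; velocity is the mean speed in mm/s. With stop_force (N) it stops when the force on the tool has changed by that much, and returns True; else False.
- env.set_joints(angles): joint-space move.
- effector.grip(opening): finger opening in mm; the grip force is fixed at half the most; returns when the fingers have stopped.
- env.dwell(seconds).
- solver.inverse_kinematics(position, orientation): joint angles nearest the present ones, or None.
- env.read_state(): the state.
- optics.grab_frame(name): name is "side" or "top"; returns (picture, depth): 400x640x3 uint8, blue, green, red; 400x640 float32, mm along the optical axis (not along the pixel's ray), 0 where there is no reading.
- optics.camera_model(name): a dict with "K" (3x3 intrinsics, pixels), "R" (3x3) and "t" (3): a world point X has camera coordinates R X + t. Camera axes: x right, y down, z forward; pixel columns grow to the right and rows downward; lengths in mm; the calibration is good to about 2 mm. A picture is of the moment at which its call begins. camera_model takes no time and is no camera call.
A pose or a line that the arm cannot do raises env.PlanningError and nothing moves.
- env.sign_off(): hands the job in; it is judged then, once.
Trained networks look in the newest picture that a camera, given by its name, has taken for a name from the list of things; names that differ only in an ending like _2 or _b are one class to them, and where a whole thing is asked for, a point or a joint stands for the part that bears it (a point fixed in the world has none). Each returns a list of dicts, best first, with "score" (0 to 1); they miss things now and then, are a little off and sometimes report something else, mostly with a low value. They report only what shows in the picture. A call takes as long as a camera call. They do not tell look-alikes from the thing itself.
- optics.cut_out(thing, camera): "pixels" (400x640 bool, what is visible of it) and "pixel" ([column, row] in pixels, amid what is visible of it).
- optics.tip_of(thing, camera): "pixel" ([column, row] in pixels: a listed point, or the origin of a listed thing).
The state is a dict: "clock": time; "qpos": joint angles; "qd": joint speeds; "joint_torque": joint torques, N m; "tool_pos": TCP position; "tool_rot": TCP orientation; "contact_force": force on the tool from outside, world axes, zero at the start; "torque": the same for the moment, N m; "opening": finger opening in mm; "grip_force": force on a finger pad.
Only numpy, scipy, OpenCV 4.12 (cv2) and the standard library are available. Lean on these libraries where they do the work, as an engineer would, in place of code of your own. Each camera call takes 0.05 s, during which the arm holds its last target. There are 200 camera calls.

### The job

Make the air rig safe, pressing with the closed fingers only: tip the rocker on the pump switch box right over by pressing down its raised end, next press the mushroom head of the shut-off valve fully down, and only then press the square bleed plunger on the valve block fully down. Finish while still holding the bleed plunger down with the fingers, so that the line goes on venting. Do not press the round plunger beside it, pick up or shove the switch box, or disturb the other things on the bench.

Things in the scene. Friction and masses are not known exactly. Their poses are not given: they have to be found in the camera images.
- pump_box: Pump switch box: grey plastic box 116 x 76 x 46 mm, standing loose on the table (about 0.9 kg), with one big white paddle rocker (76 x 38 x 10 mm) in a black surround on top. Origin: centre of the underside; x runs along the 116 mm length, towards the end where the rocker starts raised; z up. Any yaw.
- rocker (a joint): Tilt of the paddle rocker about a level axis through the middle of the paddle, 58 mm above the table: 0 to 0.04 rad at the start (end on the box's +x side raised by 0.30 rad at value 0), 0.60 rad fully over (that end down, the other end up). No spring: it needs about 0.05 N m (2 to 5 N on the raised end) and stays where it is left. Hard stop at 0.60.
- rocker_raised (a point): Point on the rocker's top face, 28 mm from its pivot towards the end that starts raised, about 71 mm above the table at the start and 55 mm once the rocker is over: the place to press down.
- shutoff_valve: Shut-off valve, fixed to the bench: aluminium base 80 x 80 x 12 mm, round aluminium body of diameter 56 mm up to 48 mm height, black mushroom head (diameter 48 mm, top slightly domed) above it. Origin: centre of the underside, z up.
- shutoff (a joint): How far the mushroom head is pressed down: 0 to 2 mm at the start, 12 mm (0.012) fully down on its hard stop. No spring: it needs about 5 N and stays where it is left.
- shutoff_top (a point): Centre of the top of the mushroom head, 78 mm above the table when fully up and 66 mm when fully down; moves with the head.
- valve_block: Valve block, fixed to the bench: aluminium block 66 x 132 x 46 mm with two black spring plungers on top, 62 mm apart along its length: a larger square one (the bleed, on the body's +y side) and a smaller round one (the bypass, -y side). Origin: centre of the underside; y along the 132 mm length, z up. Any yaw.
- bleed (a joint): How far the square bleed plunger is pressed down: 0 up, 8 mm (0.008) fully down on its hard stop. Spring: starts to move at about 2 N, about 6 N fully down; it comes up when let go.
- bleed_top (a point): Centre of the top of the square bleed plunger (cap 36 x 36 x 9 mm, flat), 66 mm above the table when up, 58 mm fully down; moves with the plunger.
- bypass (a joint): How far the round bypass plunger is pressed down (same travel and spring as the bleed). To be left alone.
- bypass_top (a point): Centre of the top of the round bypass plunger (cap diameter 22 mm, flat), 66 mm above the table. To be left alone.
- sealant: Bystander, loose: small white upright bottle with a white cap, diameter 28, 75 tall (mm). Origin: centre of its underside. To be left alone.
- fitting: Bystander, loose: brass hose fitting standing upright, diameter 28, 50 tall (mm). Origin: centre of its underside. To be left alone.
- spanner: Bystander, loose: steel spanner lying flat, 160 long (mm). Origin: middle of its underside. To be left alone.
- driver: Bystander, loose: screwdriver lying flat, 170 long (mm). Origin: middle of its underside. To be left alone.
- gauge: Bystander, loose: round steel pressure gauge lying on its back, diameter 52, 25 tall, with a 22 long brass stem (mm). Origin: centre of its underside. To be left alone.
- parts_tray: Bystander, loose: open grey parts tray 100 x 140 x 30, one divider (mm). Origin: centre of its underside. To be left alone.
- mug: Bystander, loose: white mug with a handle, diameter 76, 90 tall (mm). Origin: centre of its underside. To be left alone.
Not all that is in view belongs to the job. What is shaped like the shutoff_valve but blue or purple is not meant.

How it is judged:
By the outcome, as a careful person would: the job done as asked, in the order asked, and still so for the second after the job is handed in, while the arm keeps its last pose, push and grip.
It also fails if it takes over 51 s, if anything falls off the work surface, if the arm or the gripper's body presses on something with over 40 N, if the wrist force passes 120 N, or if a joint passes its speed limit or range.

## Working session

There is one attempt and no reset: what is moved stays moved. The work goes in short steps, each a Python script; the robot and the scene stay as the last script left them, time stands still between calls to the robot, and variables do not carry over. Pictures are saved under pics/ and viewed, at most 10 in all, crops included, and the job is handed in when it is done.

```bash
mkdir -p pics
cat > h.py <<'E'
import numpy as np, cv2
from rig import env, effector, solver, optics
def world(px, d, cam):
    m=optics.camera_model(cam); K,R,t=map(np.array,(m["K"],m["R"],m["t"]))
    c=np.linalg.inv(K)@np.array([px[0],px[1],1.0])*d
    return R.T@(c-t)
def onz(px,z,cam):
    m=optics.camera_model(cam); K,R,t=map(np.array,(m["K"],m["R"],m["t"]))
    o=-R.T@t; r=R.T@np.linalg.inv(K)@np.array([px[0],px[1],1.0])
    return o+r*(z-o[2])/r[2]
E
python3 - <<'E'
from h import *
np.set_printoptions(precision=1,suppress=True)
Z=dict(pump_box=0,rocker_raised=71,shutoff_top=77,valve_block=0,bleed_top=66,bypass_top=66)
for c in("top","side"):
    p,d=optics.grab_frame(c); cv2.imwrite(f"pics/{c}0.png",p); np.save(f"{c}0.npy",d)
    for n,z in Z.items():
        for r in optics.tip_of(n,c)[:3]:
            print(c,n,round(r["score"],2),np.array(r["pixel"]),onz(r["pixel"],z,c))
s=env.read_state(); print(s["clock"],s["tool_pos"],s["tool_rot"])
E
```

```text
top pump_box 0.86 [219.4 191.1] [576.2 259.8   0. ]
top rocker_raised 0.88 [221.  178.7] [597.1 238.7  71. ]
top rocker_raised 0.6 [161.5 247.2] [418.  381.9  71. ]
top shutoff_top 0.69 [339.5 249.5] [413.  -72.4  77. ]
top shutoff_top 0.67 [162.3 247.4] [417.4 377.4  77. ]
top shutoff_top 0.64 [403.6 242.9] [ 430.  -236.5   77. ]
top valve_block 0.79 [302.5 200.5] [550.1  25.6   0. ]
top bleed_top 0.53 [310.5 191.9] [563.4   2.4  66. ]
top bypass_top 0.37 [290.9 196.4] [551.2  53.9  66. ]
side pump_box 0.86 [291.7 184.3] [563.2 239.6   0. ]
side rocker_raised 0.47 [303.5 163. ] [605.6 241.2  71. ]
side shutoff_top 0.78 [299.4 257.4] [ 425.4 -242.2   77. ]
side shutoff_top 0.75 [276.5 219.4] [422.1 -67.9  77. ]
side shutoff_top 0.57 [365.8 244.6] [ 592.3 -249.4   77. ]
side bleed_top 0.4 [319.5 201.7] [567.7  -3.1  66. ]
side bypass_top 0.58 [309.9 189.6] [566.4  72.8  66. ]
0.7 [279.4 614.5 292.3] [180.   -0.  155.5]
```

```bash
sleep 8; ls pics
```

```text
side0.png
top0.png
```

View pics/top0.png

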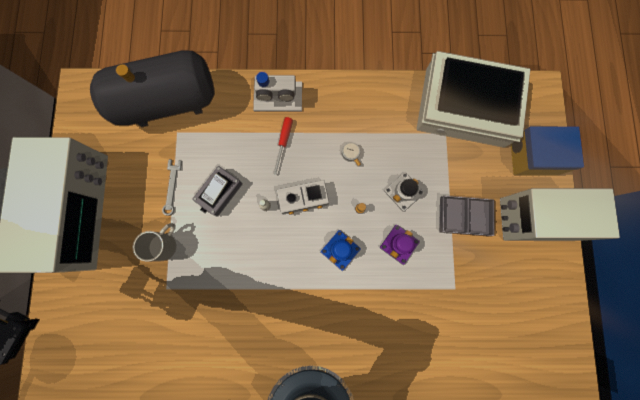

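View pics/side0.png

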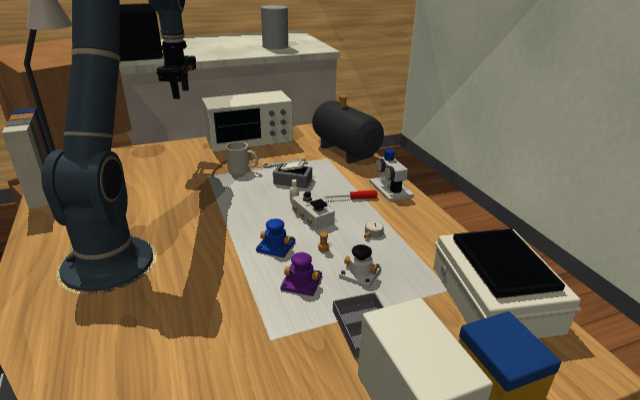

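Run:
```python
import cv2
a=cv2.imread("pics/top0.png")
cv2.imwrite("pics/crop0.png",cv2.resize(a[150:280,140:440],None,fx=2.6,fy=2.6,interpolation=cv2.INTER_CUBIC))
```

```text
(no output)
```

View pics/crop0.png

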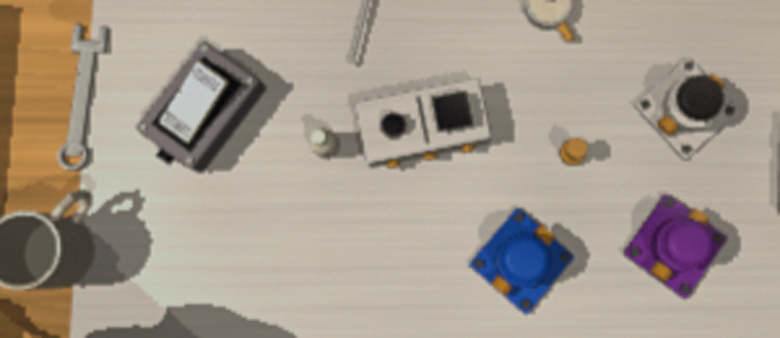

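The top view shows the box at about (218,190), with the paddle running from lower left to upper right. The round plunger is at (291,198), the square bleed at (314,193) and the black mushroom at (408,188). The blue and purple valves at (340,250) and (402,243) are decoys. Next I'll get exact positions from the depth image.

Run:
```python
from h import *
np.set_printoptions(precision=1,suppress=True,linewidth=150)
d=np.load("top0.npy"); p=cv2.imread("pics/top0.png").astype(int)
def cloud(cx,cy,r):
    P=[];C=[]
    for v in range(cy-r,cy+r+1):
        for u in range(cx-r,cx+r+1):
            if d[v,u]>0: P.append(world((u,v),d[v,u],"top"));C.append(p[v,u])
    return np.array(P),np.array(C)
for n,(cx,cy),r,lo in(("bleed",(314,193),10,58),("bypass",(291,198),8,58),("shut",(408,188),14,66)):
    P,C=cloud(cx,cy,r); m=(P[:,2]>lo); Q=P[m]
    print(n,len(Q),np.median(Q,0),Q.mean(0),(Q.min(0)+Q.max(0))/2,Q.min(0),Q.max(0))
P,C=cloud(303,197,32); m=(P[:,2]>38)&(P[:,2]<80); Q=P[m]
print("block",len(Q),cv2.minAreaRect(Q[:,:2].astype(np.float32)))
P,C=cloud(218,190,32)
m=(P[:,2]>30)&(P[:,2]<85); Q=P[m]
print("box",len(Q),cv2.minAreaRect(Q[:,:2].astype(np.float32)),cv2.minAreaRect(Q[:,:2].astype(np.float32))[0])
m=(P[:,2]>40)&(P[:,2]<85)&(C.min(1)>140); Q=P[m]
print("paddle",len(Q),Q.mean(0),cv2.minAreaRect(Q[:,:2].astype(np.float32)))
A=np.c_[Q[:,:2]-Q[:,:2].mean(0),np.ones(len(Q))]; k=np.linalg.lstsq(A,Q[:,2],rcond=None)[0]; print("plane",k*[100,100,1], np.hypot(*k[:2]),np.degrees(np.arctan2(k[1],k[0])),Q.min(0),Q.max(0))
```

```text
bleed 184 [561.9  -5.6  65.4] [561.9  -5.6  65.5] [562.2  -5.5  65.7] [541.9 -25.4  60.7] [582.5  14.4  70.8]
bypass 54 [549.4  53.7  65.5] [548.9  54.6  65.4] [548.3  55.1  64.9] [538.8  45.7  60.4] [557.8  64.5  69.3]
shut 251 [ 574.5 -256.6   74.1] [ 574.6 -256.6   73.8] [ 575.3 -257.1   73.1] [ 551.9 -280.    66.1] [ 598.7 -234.2   80. ]Traceback (most recent call last):
  File "<stdin>", line 13, in <module>
  File "<stdin>", line 8, in cloud
  File "h.py", line 4, in world
    m=optics.camera_model(cam); K,R,t=map(np.array,(m["K"],m["R"],m["t"]))
ValueError: time passes only in moves, steps and waits
```

```bash
cat > h.py <<'E'
import numpy as np, cv2
from rig import env, effector, solver, optics
M={c:{k:np.array(v) for k,v in optics.camera_model(c).items() if k in "KRt"} for c in("top","side")}
def world(px,d,cam):  # px Nx2, d N -> Nx3
    m=M[cam]; c=(np.c_[px,np.ones(len(px))]@np.linalg.inv(m["K"]).T)*d[:,None]
    return (c-m["t"].ravel())@m["R"]
def cloud(d,p,cx,cy,r,cam="top"):
    v,u=np.mgrid[cy-r:cy+r+1,cx-r:cx+r+1]; v,u=v.ravel(),u.ravel()
    k=d[v,u]>0; v,u=v[k],u[k]
    return world(np.c_[u,v],d[v,u],cam),p[v,u].astype(int)
E
cat > box.py <<'E'
from h import *
def box(d,p):
    P,C=cloud(d,p,218,190,32)
    m=(P[:,2]>30)&(P[:,2]<85)
    print("box",m.sum(),cv2.minAreaRect(P[m][:,:2].astype(np.float32)))
    m=(P[:,2]>40)&(P[:,2]<85)&(C.min(1)>140); Q=P[m]
    print("paddle",len(Q),Q.mean(0),cv2.minAreaRect(Q[:,:2].astype(np.float32)))
    A=np.c_[Q[:,:2]-Q[:,:2].mean(0),np.ones(len(Q))]; k=np.linalg.lstsq(A,Q[:,2],rcond=None)[0]
    print("plane z, slope, uphill dir",k[2],np.hypot(*k[:2]),np.degrees(np.arctan2(k[1],k[0])))
E
python3 - <<'E'
from box import *
np.set_printoptions(precision=1,suppress=True,linewidth=150)
d=np.load("top0.npy"); p=cv2.imread("pics/top0.png")
box(d,p)
P,C=cloud(d,p,303,197,32); Q=P[(P[:,2]>38)&(P[:,2]<80)]
print("block",len(Q),cv2.minAreaRect(Q[:,:2].astype(np.float32)))
E
```

```text
box 1249 ((567.5921020507812, 260.8814697265625), (77.11451721191406, 125.77709197998047), 54.194122314453125)
paddle 364 [571.8 259.3  63. ] ((568.9347534179688, 270.82000732421875), (65.04022216796875, 88.55304718017578), 59.82977294921875)
plane z, slope, uphill dir 63.007174770013705 0.2969302405013721 -46.35644458148679
block 1182 ((555.6566772460938, 24.602828979492188), (66.18260192871094, 131.95339965820312), 11.679615020751953)
```

Run:
```python
from box import *
np.set_printoptions(precision=1,suppress=True,linewidth=150)
a=np.radians(-36.5); c=np.array([570,260]); xy=c+29*np.array([np.cos(a),np.sin(a)])
print(xy)
effector.grip(0)
yaw=143.5
try: env.move_pose([*xy,200],[180,0,yaw])
except env.PlanningError as e: print(e); env.move_pose([*xy,200],[180,0,yaw-180])
s=env.read_state(); print(s["clock"],s["tool_pos"],s["opening"],s["qpos"],s["contact_force"])
hit=env.move_straight([*xy,146],velocity=80,stop_force=12)
s=env.read_state(); print(hit,s["tool_pos"],s["contact_force"])
if not hit:
    hit=env.move_straight([*xy,120],velocity=20,stop_force=12)
env.dwell(.2)
s=env.read_state(); print(hit,s["clock"],s["tool_pos"],s["contact_force"])
```

```text
[593.3 242.8]
4.025 [592.7 244.9 200.2] 0.16158646985604716 [-30.9  28.6   6.6  98.4  -4.   53.2  30.9] [0.1 0.8 0.2]
False [593.6 242.8 146.2] [ 0.1  0.4 -0.3]
True 5.9833 [594.7 242.2 127.7] [-0.5 -0.5  7.1]
```

Run:
```python
from box import *
np.set_printoptions(precision=1,suppress=True,linewidth=150)
env.move_straight([593,243,200],velocity=100)
env.move_pose([574.7,-256.8,200],[180,0,102])
env.dwell(.3)
p,d=optics.grab_frame("top"); cv2.imwrite("pics/top1.png",p)
box(d,p)
cv2.imwrite("pics/crop1.png",cv2.resize(p[150:280,140:440],None,fx=2.6,fy=2.6))
s=env.read_state(); print(s["clock"],s["tool_pos"],s["tool_rot"])
```

```text
box 1243 ((567.8853759765625, 260.583740234375), (76.410888671875, 124.59581756591797), 54.62807083129883)
paddle 363 [570.5 260.9  62.1] ((571.6159057617188, 262.0590515136719), (70.39544677734375, 110.73699951171875), 55.087528228759766)
plane z, slope, uphill dir 62.10812628427264 0.2018039950263394 -174.4908789188218
9.025 [ 574.9 -256.4  200. ] [180.  -0. 102.]
```

```bash
sleep 6
```

```text
(no output)
```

View pics/crop1.png

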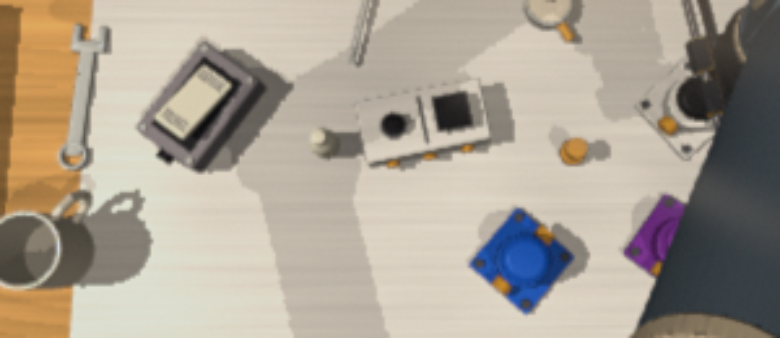

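The box hasn't moved and the paddle's shading has changed, but the slope fit includes some surround pixels. I'll compare the height profile along the box axis before and after.

Run:
```python
from box import *
np.set_printoptions(precision=1,suppress=True,linewidth=150)
p1,d1=optics.grab_frame("top")
for d,p in((np.load("top0.npy"),cv2.imread("pics/top0.png")),(d1,p1)):
    P,_=cloud(d,p,218,190,32); a=np.radians(-36); q=P[:,:2]-[570,260]
    s=q@[np.cos(a),np.sin(a)]; w=q@[-np.sin(a),np.cos(a)]
    print([(int(e),round(float(np.median(P[(abs(s-e)<3)&(abs(w)<12),2])),1)) for e in range(-42,46,6)])
    m=(abs(s)<30)&(abs(w)<13); print(np.polyfit(s[m],P[m,2],1))
```

```text
[(-42, 46.7), (-36, 49.2), (-30, 53.8), (-24, 55.8), (-18, 57.1), (-12, 59.1), (-6, 60.8), (0, 62.5), (6, 65.3), (12, 66.0), (18, 67.6), (24, 69.9), (30, 71.9), (36, 72.0), (42, 49.2)]
[ 0.3 62.7]
[(-42, 47.1), (-36, 49.1), (-30, 73.1), (-24, 72.5), (-18, 69.6), (-12, 68.1), (-6, 65.1), (0, 64.1), (6, 62.6), (12, 60.1), (18, 58.5), (24, 56.3), (30, 55.0), (36, 52.9), (42, 48.5)]
[-0.3 64. ]
```

The slope went from +0.3 to -0.3, so the rocker is fully over. Next is the shut-off.

Run:
```python
from box import *
np.set_printoptions(precision=1,suppress=True,linewidth=150)
def st(t):
    s=env.read_state(); print(t,round(s["clock"],1),s["tool_pos"],s["contact_force"])
xy=[574.7,-256.8]
h=env.move_straight([*xy,152],velocity=80,stop_force=15); st(h)
h=env.move_straight([*xy,128],velocity=15,stop_force=22); st(h)
env.dwell(.3); st("held")
```

```text
False 9.8 [ 574.9 -257.   152. ] [-0.2  0.3  0.1]
True 10.9 [ 574.8 -256.8  135.8] [-0.8  1.   6.1]
held 11.2 [ 574.8 -256.9  135.8] [-1.1  0.9  6.9]
```

Run:
```python
from box import *
np.set_printoptions(precision=1,suppress=True,linewidth=150)
def st(t):
    s=env.read_state(); print(t,round(s["clock"],1),s["tool_pos"],s["contact_force"])
xy=[574.7,-256.8]
h=env.move_straight([*xy,130],velocity=10,stop_force=25); st(h)
env.move_straight([*xy,200],velocity=100)
b=[562,-5.5]
env.move_straight([*b,200],velocity=150); st("over bleed")
p,d=optics.grab_frame("top")
P,_=cloud(d,p,408,188,14); print("head top",np.percentile(P[:,2],[80,90,95]))
h=env.move_straight([*b,142],velocity=80,stop_force=10); st(h)
h=env.move_straight([*b,120],velocity=10,stop_force=20); st(h)
env.dwell(.4); st("held")
```

```text
True 11.6 [ 574.8 -257.   135.8] [-0.5  1.4  7.6]
over bleed 14.2 [562.   -6.5 200. ] [-0.1 -0.5  0.3]
head top [62.7 64.5 65.5]
False 15.2 [562.4  -5.6 142.3] [-0.6  0.6  0.4]
True 16.6 [562.1  -5.6 128.2] [-1.5 -0.3  5.4]
held 17.0 [562.1  -5.5 128.2] [-0.7 -0.5  6. ]
```

The bleed plunger is at its stop, but the held force has relaxed to about 6 N, which leaves little margin. I'll lower the target in small steps to keep a firmer push.

Run:
```python
from box import *
np.set_printoptions(precision=2,suppress=True,linewidth=150)
z=128.0
for i in range(8):
    env.move_straight([562,-5.5,z],velocity=5); env.dwell(.3)
    s=env.read_state(); print(z,round(s["clock"],1),s["tool_pos"],s["contact_force"])
    if s["contact_force"][2]>13: break
    z-=0.4
env.dwell(.5)
s=env.read_state(); print(s["tool_pos"],s["contact_force"])
p,d=optics.grab_frame("side"); cv2.imwrite("pics/side2.png",cv2.resize(p[140:320,200:460],None,fx=3,fy=3))
```

```text
128.0 17.6 [562.14  -5.56 128.31] [-1.03  0.19  6.56]
127.6 18.1 [562.15  -5.54 128.13] [-1.91  0.18  7.16]
127.19999999999999 18.6 [562.18  -5.58 128.08] [-2.86 -0.44  9.32]
126.79999999999998 19.2 [562.19  -5.57 128.05] [-3.87  0.24 13.72]
[562.16  -5.57 128.02] [-4.69 -0.48 12.6 ]
```

```bash
sleep 8
```

```text
(no output)
```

View pics/side2.png

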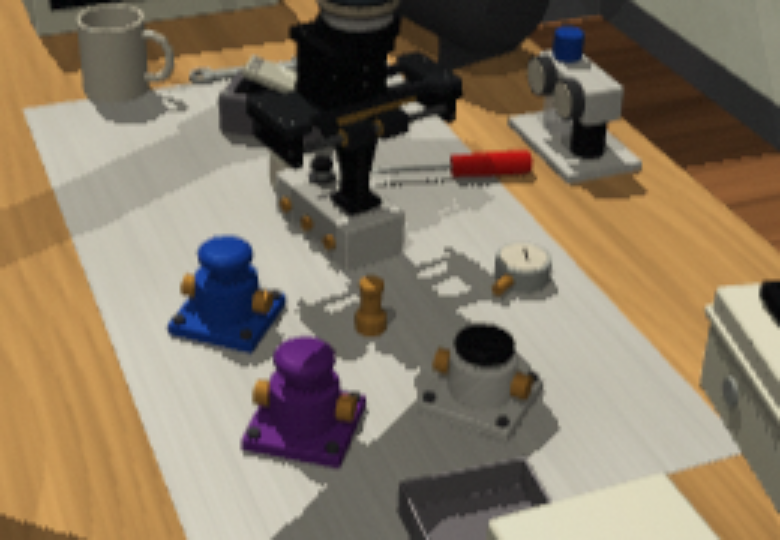

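The side view shows the black mushroom head at crop (484,345) down on its body, the fingers holding the square plunger at (357,200), and the round plunger at (321,168) still up. Everything else is undisturbed.

```bash
python3 -c "
from rig import env
print(env.sign_off())"
```

```text
the job is handed in; nothing more can be done
None
```

I handed the job in with all three steps done in order: rocker tipped fully over, shut-off head pressed fully down, and the square bleed plunger held at its stop with about 13 N; no verdict came back.

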